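# Unclamp the dried spatula and put it away in the tool tray

### The job

Swing the clamp lever on the drying stand fully open, take the spatula off the slope and lay it down flat in the empty compartment of the tray, blade towards the same end as the brush's bristles and the spoon's bowl; do not let it drop. Then swing the lever fully shut again, and leave the brush, spoon, jar and bottle where they are.

Things in the scene. Friction and masses are not known exactly. Their poses are not given: they have to be found in the camera images.
- stand: Fixed drying stand, base 190 x 100 mm, z up; origin on the table, 60 mm in front (-x) of the base's middle. Aluminium plate, 76 mm wide, slopes at 38 deg, rising to the stand's +x: upper face from x=-25, z=35 mm to x=133, z=158 mm. 14 mm stop lip at the low end; side lips 10 mm high on the first 45 mm. Lever hinge block at the +y side.
- lever (a joint): Clamp lever: steel bar 16 mm wide, 10 thick, ending in a black grip 58 long, 16 wide (along the slope), 14 thick. Its axis runs along the slope at the +y side. 0: shut, bar across the blade, parallel to the plate, grip overhanging the -y side; grows as the grip rises and goes over to +y; 1.57: square to the plate; 2.0: fully open, at its stop. Stays where left; 1.5 N moves it. Starts nearly shut.
- lever_grip (a point): Middle of the lever's black grip, 130 mm from the hinge axis; its end is 29 mm farther out.
- lever_hinge (a point): Point on the lever's hinge axis, level with the bar. Stand frame: x = 18.2, y = 45, z = 85.3 mm.
- spatula: Loose flat spatula, 190 mm long, 140 g: steel blade 85 x 56 x 3 mm, black bar handle 105 long, 24 wide, 20 thick, undersides in one plane. Origin: middle of the underside, near the centre of mass; x from handle to blade (blade x = 10 to 95 mm, handle -95 to 10), z up out of the flat. Starts on the slope, blade down at the stop lip, handle up the slope.
- spatula_tip (a point): Middle of the blade's front edge on the underside, 95 mm from the spatula's origin.
- tray: Fixed grey tray 230 x 260 mm, floor 4 mm thick, walls 5 mm thick, rising to 28 mm. Origin: centre of its underside; x runs along the three compartments, each 220 x 80 mm inside, middles at y = -85, 0, +85 mm. Blade, bristles and bowl belong at the +x end. Two compartments hold brush and spoon, the third only a rubber mat.
- mat: Thin black rubber mat 206 x 72 x 2 mm, fixed on the floor of the empty compartment. Origin: centre of its underside, 4 mm above the table; axes as the tray's.
- brush: Loose wooden pastry brush, 190 mm long, lying along one tray compartment, bristles to the tray's +x end. To be left alone.
- spoon: Loose wooden spoon, 190 mm long, lying along one tray compartment, bowl to the tray's +x end. To be left alone.
- jar: Loose jar, 64 mm across and 115 mm high, standing on the table between tray and stand, on the robot's side; origin at the centre of its underside. To be left alone.
- oil: Loose bottle, 64 mm across and 200 mm high, standing on the table between tray and stand, farther from the robot than the jar; origin at the centre of its underside. To be left alone.
Mind the look-alikes: they are no part of the job. What is shaped like the spatula but blue is not meant.

How it is judged:
On the way, in this order (a step that is already met when the one before it is completed fails the run):
1. the clamp lever is swung open (beyond 1.6 rad) with the spatula still on the stand (value of joint lever above 1.6 rad and z of spatula in the frame of stand above 0.07 m and distance between spatula and stand below 0.135 m), for 0.2 s.
2. the spatula lies flat on the mat in the empty compartment, blade to the tray's +x end, let go (x of spatula in the frame of mat between -0.025 and 0.025 m and y of spatula in the frame of mat between -0.02 and 0.02 m and z of spatula in the frame of mat below 0.006 m and x of spatula_tip in the frame of mat above 0.05 m and angle between spatula's own z axis and vertical below 0.07 rad and contact force between the fingers and spatula below 0.2 N), for 0.2 s.
At the end, for the whole second after the job is handed in: The lever is shut (below 0.08 rad). The spatula lies flat (within 0.07 rad) and at rest on the mat in the empty compartment, its underside less than 6 mm above the mat's underside, its origin within 25 mm lengthwise and 20 mm across of the mat's middle, its blade at the tray's +x end (value of joint lever below 0.08 rad and x of spatula in the frame of mat between -0.025 and 0.025 m and y of spatula in the frame of mat between -0.02 and 0.02 m and z of spatula in the frame of mat below 0.006 m and x of spatula_tip in the frame of mat above 0.05 m and angle between spatula's own z axis and vertical below 0.07 rad and linear speed of spatula below 0.02 m/s); the robot touches nothing.
It fails at once if the brush or spoon is shifted by more than 30 mm (distance of any of brush, spoon from where it was at the start of the episode above 0.03 m).
It fails at once if the jar or the bottle is shifted by more than 30 mm or tipped (distance of any of jar, oil from where it was at the start of the episode above 0.03 m or angle between any of jar, oil's own z axis and vertical above 0.4 rad).
It fails at once if the spatula is dropped (falls faster than 0.6 m/s, out of the fingers) (linear speed of spatula above 0.6 m/s and contact force between the fingers and spatula below 0.1 N).
It also fails if it takes over 72 s, if anything falls off the work surface, if the arm or the gripper's body presses on something with over 40 N, if the wrist force passes 120 N, or if a joint passes its speed limit or range.

### The arm

A 6-joint arm with a two-finger parallel gripper is mounted at the origin on the work surface. World frame = base frame: x ahead of the robot, y to its left, z up, the work surface at z = 0. Lengths are in m, angles in rad, forces in N, time in s.
With the tool pointing down it reaches from about 0.275 to 0.75 m from the base axis. Payload 10.2 kg.
Tool frame: the origin (TCP) lies on the centre line of the jaws, within the pads' length; the fingertips stand 8 mm ahead of it and the grasp point (between the pads) lies 11 mm behind it; z points along the fingers, y is the line along which they close (so a half turn about z gives the same grasp; the last joint's range is limited). The gripper opens to 88 mm and grips with 3 to 60 N. Pads are 18 mm wide; open, the fingers measure 123 mm over their backs; the gripper's body (75 mm by 187 mm) begins 45 mm behind the grasp point.
Start: joints at [1.093, 0.313, 1.498, -0, 1.331, -0.223], TCP at [0.132, 0.508, 0.247] pointing down, gripper open.
Joint ranges: [-2.94, 2.94], [-0.97, 2.17], [0.19, 2.56], [-1.23, 4.37], [0.02, 3.11], [-2.88, 2.88]. Speed limits (rad/s): [2.39, 2.39, 3.01, 3.14, 3.14, 3.14].

### API

Orientations are given as a unit quaternion [x, y, z, w].
In Python, from bench import arm gives the robot as it stands.
- The arm moves only by the tool jog_arm, never from a script. Its argument "motion" is a list of rows, each a list of 7 numbers: the shift along the tool's x, y, z normalised to -1 to 1, where 1 is 0.6 m, then the turn, a rotation vector about the tool's x, y, z normalised to -1 to 1, where 1 is 120 degrees, then the opening, from -1 (shut) to 1 (fully open). A call has exactly 10 rows; each row is the pose to reach, as a shift and turn from the pose commanded when the call began, along the tool's axes at that moment; what a row does not reach only later rows make up. A row lasts 1/8 s, in which the tool goes at most 62.5 mm and 10.7 degrees, less where a joint would pass 70% of its speed; a pose out of reach is approached as far as the arm can. A call with a number of a shift or a turn outside -1 to 1 is refused whole. A call with a gripper value outside its range is refused whole. The fingers move at their own pace and stop on an object; "grip_force" is the grip in N (left out, the last holds). Time passes only in rows, so rows that repeat a pose let the fingers close, or fill a call up. It gives the time, the measured TCP pose, the force, the opening and the grip force at its end, in the units of the state.
- arm.state(): the state, without advancing time (a new reading comes with each control period).
- arm.grab_frame(name): name is "scene" or "top" or "wrist"; returns a dict with "pixels" (420x560x3 uint8, blue, green, red), "camera_matrix" (3x3 intrinsics, pixels), "xyz" and "orientation" of the camera in the world. Camera axes: x right, y down, z forward; pixel columns grow to the right and rows downward; lengths in m; the calibration is good to about 2 mm. A picture is of the moment at which its call begins. There is no depth.
- arm.finish_job(): hands the job in; it is judged then, once.
The state is a dict: "time_s": time; "joint_positions": joint angles; "joint_velocities": joint speeds; "joint_efforts": joint torques, N m; "ee_pos": TCP position; "eef_rot": TCP orientation; "contact_force": force on the tool from outside, world axes, zero at the start; "wrist_torque": the same for the moment, N m; "grip_width": finger opening in m; "gripper_force": force on a finger pad.
Only numpy, scipy, OpenCV 4.12 (cv2) and the standard library are available. Lean on these libraries where they do the work, as an engineer would, in place of code of your own. Each camera call takes 0.05 s, during which the arm holds its last target. There are 200 camera calls.

## Working session

There is one attempt and no reset: what is moved stays moved. The work goes in short steps, Python scripts to look and compute and a tool call to move; the robot and the scene stay as the last step left them, time stands still between calls to the robot, and variables do not carry over. Pictures are saved under pics/ and viewed, at most 10 in all, crops included, and the job is handed in when it is done.

Besides the shell and the picture viewer there is one more tool, called after "Request:" as name([rows], argument=value, ...), one row to a line, values as JSON. jog_arm: Moves the arm, as the interface text tells. Its arguments: {"type":"object","properties":{"motion":{"type":"array","items":{"type":"array","items":{"type":"number"}}},"grip_force":{"type":"number"}},"required":["motion"]}

```bash
mkdir -p pics; cat > h.py <<'E'
import numpy as np, cv2
from scipy.spatial.transform import Rotation as R
from bench import arm
def grab(n,save=None):
    f=arm.grab_frame(n); f['pixels']=np.array(f['pixels'],dtype=np.uint8)
    if save: cv2.imwrite('pics/'+save+'.png',f['pixels']); np.savez('pics/'+save,K=f['camera_matrix'],t=f['xyz'],q=f['orientation'])
    return f
def load(s):
    d=np.load('pics/'+s+'.npz'); return dict(camera_matrix=d['K'],xyz=d['t'],orientation=d['q'],pixels=cv2.imread('pics/'+s+'.png'))
def ray(f,uv):
    d=np.linalg.inv(np.array(f['camera_matrix']))@[uv[0],uv[1],1]
    d=R.from_quat(f['orientation']).as_matrix()@d; return np.array(f['xyz']),d/np.linalg.norm(d)
def onz(f,uv,z):
    o,d=ray(f,uv); return o+d*(z-o[2])/d[2]
def tri(rs):
    A=sum(np.eye(3)-np.outer(d,d) for o,d in rs); b=sum((np.eye(3)-np.outer(d,d))@o for o,d in rs); return np.linalg.solve(A,b)
def proj(f,p):
    c=R.from_quat(f['orientation']).as_matrix().T@(np.array(p)-f['xyz']); c=np.array(f['camera_matrix'])@c; return c[:2]/c[2]
E
python3 - <<'E'
from h import *
for n in ['scene','top','wrist']:
    f=grab(n,n+'0'); print(n,np.round(f['xyz'],3),np.round(f['orientation'],3),np.round(f['camera_matrix'],1).tolist())
s=arm.state(); print(s)
E
```

```text
scene [ 0.951 -0.371  0.829] [ 0.853  0.45  -0.119 -0.237] [[380.8, 0.0, 283.1], [0.0, 380.8, 205.0], [0.0, 0.0, 1.0]]
top [ 0.439 -0.082  1.232] [ 0.714 -0.699  0.035 -0.033] [[536.2, 0.0, 277.4], [0.0, 536.2, 219.1], [0.0, 0.0, 1.0]]
wrist [0.068 0.525 0.385] [0.785 0.607 0.078 0.102] [[313.4, 0.0, 280.5], [0.0, 313.4, 215.3], [0.0, 0.0, 1.0]]
{'time_s': 0.15, 'joint_positions': array([ 1.09257906e+00,  3.13287688e-01,  1.49825724e+00,  3.12963013e-05,
        1.33100670e+00, -2.23445913e-01]), 'joint_velocities': array([ 2.48303042e-04, -1.32542448e-03, -2.25077527e-03, -4.24962772e-05,
       -2.61004802e-03, -1.88119779e-03]), 'joint_efforts': array([ 2.29391931e-03, -4.02300096e+01, -2.52321821e+01,  6.95068343e-02,
        3.42666940e-02, -9.68566974e-05]), 'ee_pos': array([0.13225596, 0.50788307, 0.24631183]), 'eef_rot': array([ 1.27045116e-01,  9.91896823e-01, -4.45055443e-04, -1.79061946e-04]), 'contact_force': array([ 0.78513948, -0.00883006, -0.8993715 ]), 'wrist_torque': array([0.04239205, 0.01651706, 0.00520352]), 'gripper_force': 0.0, 'grip_width': 0.08823000141617583}
```

View pics/top0.png

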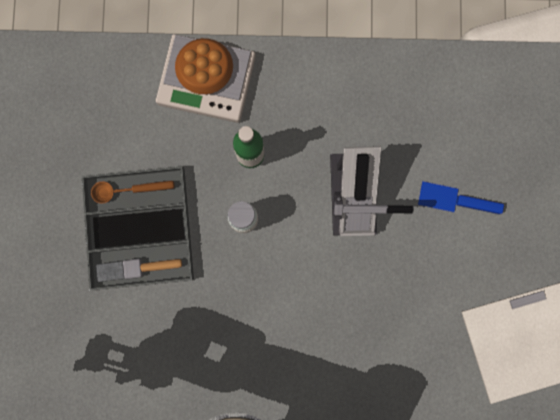

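View pics/scene0.png

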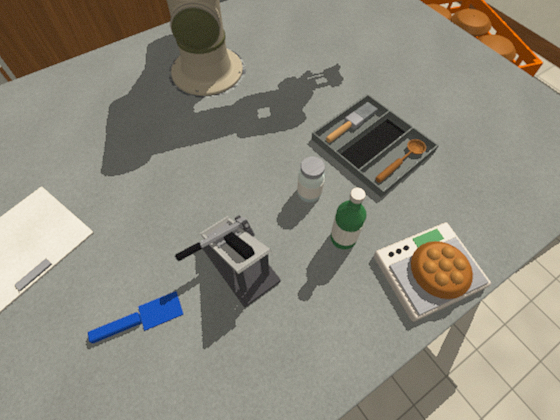

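The top view shows the stand at about (358,195) with the black spatula handle at (362,177). The lever runs from its hinge at (338,208) to its grip at (400,210). The empty compartment is at (138,229), and the bristles and bowl are at the left end. The jar is at (242,216) and the bottle at (248,148).

Things that could be taken for the spatula: the black-handled one on the stand (362,177), the blue one on the table (460,198), the brush (140,269) and the spoon (135,188). I choose the black one on the stand and will check it in a close crop.

```bash
python3 - <<'E'
from h import *
a=load('top0')['pixels']; b=load('scene0')['pixels']
A=cv2.resize(a[135:250,310:425],None,fx=5,fy=5,interpolation=cv2.INTER_CUBIC)[:560,:400+0]
A=cv2.resize(a[140:245,325:425],(400,420),interpolation=cv2.INTER_CUBIC)
B=cv2.resize(b[205:305,170:290],(400,333),interpolation=cv2.INTER_CUBIC)
C=np.zeros((420,800,3),np.uint8); C[:,:400]=A; C[:333,400:]=B; cv2.imwrite('pics/c1.png',C)
T=load('top0')
for uv in [(85,176),(185,168),(191,284),(92,290)]: print('tray rim',np.round(onz(T,uv,.028),3))
m=a.max(2)<40; m[:200]=0;m[250:]=0;m[:,:90]=0;m[:,190:]=0
print(cv2.minAreaRect(np.argwhere(m)[:,::-1].astype(np.float32)))
for c in cv2.boxPoints(cv2.minAreaRect(np.argwhere(m)[:,::-1].astype(np.float32))): print(np.round(onz(T,c,.006),3))
E
```

```text
tray rim [0.645 0.354 0.028]
tray rim [0.668 0.128 0.028]
tray rim [0.406 0.105 0.028]
tray rim [0.388 0.324 0.028]
((138.0558624267578, 224.51206970214844), (38.3361930847168, 100.63928985595703), 83.774169921875)
[0.567 0.356 0.006]
[0.598 0.127 0.006]
[0.51  0.114 0.006]
[0.48  0.341 0.006]
```

View pics/c1.png

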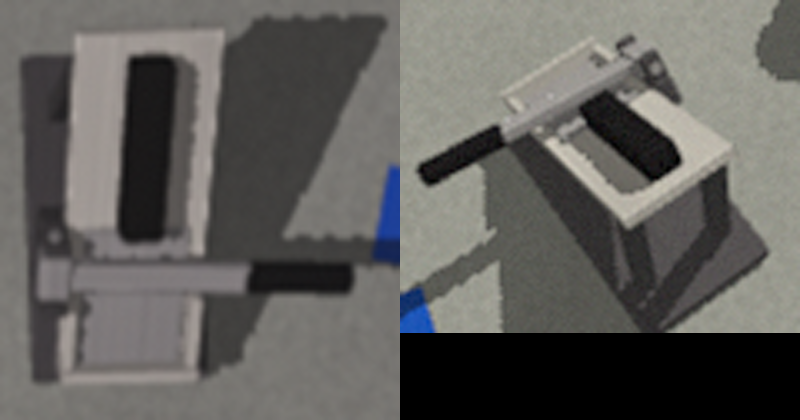

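The close crop confirms the choice: a black handle with a steel blade held under the lever bar. In the top view the plate's upper corners are at about (343.8,148.3) and (380.8,147.5), and its lower corners at (340,235) and (375,234.5). The grip end is at (413,209).

```bash
python3 - <<'E'
from h import *
from scipy.optimize import least_squares
T=load('top0');S=load('scene0')
t=lambda u,v:(325+u/4,140+v/4); s=lambda u,v:(170+(u-400)*.3,205+v*.3)
pc=[(T,t(75,33),(.133,.038,.158)),(T,t(223,30),(.133,-.038,.158)),(S,s(733,148),(.133,.038,.158)),(S,s(625,222),(.133,-.038,.158)),
(T,t(60,380),(-.034,.038,.044)),(T,t(200,378),(-.034,-.038,.044))]
def w(p,q): c,n=np.cos(p[2]),np.sin(p[2]); return np.array([p[0]+c*q[0]-n*q[1],p[1]+n*q[0]+c*q[1],q[2]])
r=least_squares(lambda p:np.concatenate([proj(f,w(p,q))-uv for f,uv,q in pc]),[.5,-.25,0]); p=r.x
print('stand',np.round(p,4),np.round(r.fun.reshape(-1,2),1).tolist()); np.save('stand.npy',p)
print('hinge',w(p,(.0182,.045,.0853)))
tip=tri([ray(T,t(352,277)),ray(S,s(425,178))]); print('grip end',tip)
b=tri([ray(T,t(248,277)),ray(S,s(503,135))]); print('grip start',b)
def inv(x): c,n=np.cos(p[2]),np.sin(p[2]); d=x-[p[0],p[1],0]; return np.array([c*d[0]+n*d[1],-n*d[0]+c*d[1],d[2]])
print('stand frame',inv(tip),inv(b))
# handle top end, spatula upper-face plane: 20mm normal above plate
nrm=np.array([-np.sin(np.radians(38)),0,np.cos(np.radians(38))]);c,n=np.cos(p[2]),np.sin(p[2]);Rz=np.array([[c,-n,0],[n,c,0],[0,0,1]])
N=Rz@nrm; P0=w(p,(-.025,0,.035))+N*.020; U=Rz@[np.cos(np.radians(38)),0,np.sin(np.radians(38))]
for uv in [t(128,57),t(174,57),t(120,238),t(163,240)]:
    o,d=ray(T,uv); x=o+d*(N@(P0-o))/(N@d); print('handle: along slope',U@(x-P0), 'y',inv(x)[1],x)
# tray
m=T['pixels'].max(2)
tr=[onz(T,u,.028) for u in [(85,176),(185,168),(191,284),(92,290)]]; print('tray c',np.mean(tr,0))
# jar, oil
print('jar top',onz(T,(242,212),.115),'oil top',onz(T,(246,134),.2))
for k in range(0,0):pass
G=T['pixels'].astype(int)
m=(G.max(2)<32)[212:245,95:183]; print(m.sum()); 
cn=max(cv2.findContours(m.astype(np.uint8),0,2)[0],key=cv2.contourArea)+[95,212]; rr=cv2.minAreaRect(cn); print(rr)
for q in cv2.boxPoints(rr): print(np.round(onz(T,q,.006),4))
E
```

```text
stand [ 0.5601 -0.2609  0.0523] [[-0.2, 0.2], [0.0, -0.1], [-0.5, -1.1], [-1.1, -0.6], [0.3, -1.0], [-0.6, -1.6]]
hinge [ 0.57594079 -0.2150133   0.0853    ]
grip end [ 0.57755402 -0.37210549  0.09406201]
grip start [ 0.57680874 -0.31774011  0.08962369]
stand frame [ 0.01160397 -0.11196193  0.09406201] [ 0.01369995 -0.05763186  0.08962369]
handle: along slope 0.19612284447799913 y 0.013340991835979445 [ 0.67649321 -0.24145521  0.17150549]
handle: along slope 0.1953717320244363 y -0.009889696946697932 [ 0.67711579 -0.2646851   0.17104306]
handle: along slope 0.09056962321243128 y 0.011452217392688438 [ 0.5935284  -0.24768687  0.10652044]
handle: along slope 0.08854486378684377 y -0.011487027670317661 [ 0.59313348 -0.27067814  0.10527388]
tray c [0.52687588 0.2280092  0.028     ]
jar top [ 0.56073208 -0.00978944  0.115     ] oil top [ 0.70565059 -0.01883565  0.2       ]
2536
((138.26177978515625, 228.28408813476562), (30.042531967163086, 88.93917846679688), 84.98688507080078)
[0.5531 0.3395 0.006 ]
[0.5755 0.1371 0.006 ]
[0.5068 0.1284 0.006 ]
[0.4846 0.3297 0.006 ]
```

```bash
cat >> h.py <<'E'
ps=np.load('stand.npy'); c38,s38=np.cos(np.radians(38)),np.sin(np.radians(38))
RZ=R.from_euler('z',ps[2]).as_matrix()
U=RZ@[c38,0,s38]; N=RZ@[-s38,0,c38]; Y=RZ@[0,1,0]
def W(x,y,z): return RZ@[x,y,z]+[ps[0],ps[1],0]
H=W(.0182,.045,.0853)
RL=np.array([Y,U,-N]).T        # lever tool orientation (columns = tool axes)
RS=np.array([-U,Y,-N]).T       # spatula on slope: tool x down slope
def grip(a,r=.130): return H+r*(-np.cos(a)*Y+np.sin(a)*N)
def rows(tg):  # tg: list of (tcp pos, Rmat)
    s=arm.state(); p=s['ee_pos']; Q=R.from_quat(s['eef_rot']).as_matrix()
    for x,M in tg:
        d=Q.T@(np.array(x)-p)/.6; r=R.from_matrix(Q.T@M).as_rotvec()/np.radians(120)
        print(np.round(np.r_[d,r],3).tolist())
def st():
    s=arm.state(); print(s['time_s'],np.round(s['ee_pos'],4),np.round(s['joint_positions'],2),'F',np.round(s['contact_force'],1),s['grip_width'],s['gripper_force'])
    return s
E
python3 - <<'E'
from h import *
g=grip(.03); print(g, grip(2.0))
rows([((.42,.15,.29),R.from_quat([0.127,.992,0,0]).as_matrix()),(g+N*.09,RL)])
E
```

```text
[ 0.58033196 -0.34490278  0.08837278] [ 0.50043733 -0.1647902   0.1784497 ]
[-0.614, -0.456, -0.073, -0.0, -0.0, -0.0]
[-0.993, -1.215, 0.146, -0.273, -0.2, 0.58]
```

Request:
jog_arm([
  [-0.1, -0.07, -0.05, 0, 0, 0, 0],
  [-0.2, -0.15, -0.073, 0, 0, 0, 0],
  [-0.3, -0.22, -0.073, 0, 0, 0, 0],
  [-0.4, -0.3, -0.073, 0, 0, 0.1, 0],
  [-0.5, -0.37, -0.073, 0, 0, 0.2, 0],
  [-0.614, -0.456, -0.073, 0, 0, 0.3, 0],
  [-0.65, -0.53, -0.073, 0, 0, 0.4, 0],
  [-0.68, -0.6, -0.073, 0, 0, 0.5, 0],
  [-0.7, -0.67, -0.073, 0, 0, 0.6, 0],
  [-0.72, -0.74, -0.073, 0, 0, 0.63, 0],
])

```text
time_s: 1.4
ee_pos: [0.4369, -0.0173, 0.2903]
eef_rot: [0.708, 0.706, -0.0, -0.0]
contact_force: [0.1, 0.9, 0.5]
grip_width: 0.0442
gripper_force: 0.0
```

```bash
python3 - <<'E'
from h import *
st(); g=grip(.03)
rows([(g+N*.09,RL)])
E
```

```text
1.4 [ 0.4369 -0.0173  0.2903] [-0.31  0.08  1.66  0.    1.39 -0.31] F [0.1 0.9 0.5] 0.0441981500847407 0.0
[-0.55, 0.148, 0.218, -0.317, 0.009, -0.025]
```

Request:
jog_arm([
  [-0.08, 0.0, 0.0, -0.05, 0, 0, 0],
  [-0.16, 0.02, 0.0, -0.1, 0, 0, 0],
  [-0.24, 0.04, 0.02, -0.15, 0, 0, 0],
  [-0.32, 0.06, 0.05, -0.2, 0, 0, 0],
  [-0.4, 0.09, 0.1, -0.25, 0.005, -0.01, 0],
  [-0.48, 0.12, 0.15, -0.3, 0.009, -0.02, 0],
  [-0.53, 0.14, 0.2, -0.317, 0.009, -0.025, 0],
  [-0.55, 0.148, 0.218, -0.317, 0.009, -0.025, 0],
  [-0.55, 0.148, 0.218, -0.317, 0.009, -0.025, 0],
  [-0.55, 0.148, 0.218, -0.317, 0.009, -0.025, 0],
])

```text
time_s: 2.65
ee_pos: [0.5268, -0.3444, 0.1603]
eef_rot: [0.649, 0.688, 0.237, 0.224]
contact_force: [0.0, 0.1, -1.2]
grip_width: 0.0445
gripper_force: 0.0
```

```bash
python3 - <<'E'
from h import *
st(); f=grab('wrist','w1'); g=grip(.03)
print(proj(f,g),proj(f,grip(.03,.159)),proj(f,grip(.03,.101)),proj(f,H))
rows([(g+N*.09,RL),(g-N*.004,RL)])
E
```

```text
2.65 [ 0.5268 -0.3444  0.1603] [-0.98  0.45  1.69  0.82  0.81 -1.56] F [ 0.   0.1 -1.2] 0.044475159084672956 0.0
[277.92859113 227.15509866] [277.80024508 263.01991855] [278.06405041 189.30256558] [278.60068733  39.34557679]
[-0.006, -0.004, -0.0, 0.001, -0.002, 0.003]
[-0.006, -0.004, 0.156, 0.001, -0.002, 0.003]
```

View pics/w1.png

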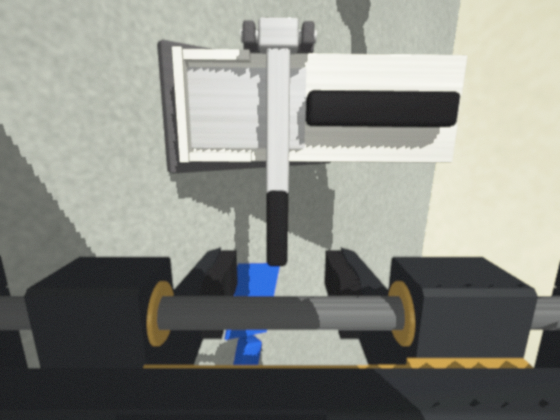

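The wrist view shows the lever grip running from (277,190) to (277,263) and the hinge at (279,35). This matches the projected points (278,189) to (278,263). I'll descend and grip it.

Request:
jog_arm([
  [-0.006, -0.004, 0.05, 0, 0, 0, 0],
  [-0.006, -0.004, 0.1, 0, 0, 0, 0],
  [-0.006, -0.004, 0.14, 0, 0, 0, 0],
  [-0.006, -0.004, 0.156, 0, 0, 0, 0],
  [-0.006, -0.004, 0.156, 0, 0, 0, 0],
  [-0.006, -0.004, 0.156, 0, 0, 0, -1],
  [-0.006, -0.004, 0.156, 0, 0, 0, -1],
  [-0.006, -0.004, 0.156, 0, 0, 0, -1],
  [-0.006, -0.004, 0.156, 0, 0, 0, -1],
  [-0.006, -0.004, 0.156, 0, 0, 0, -1],
], grip_force=12)

```text
time_s: 3.95
ee_pos: [0.5827, -0.3454, 0.0848]
eef_rot: [0.649, 0.687, 0.237, 0.224]
contact_force: [0.2, -1.1, 0.9]
grip_width: 0.0155
gripper_force: 12.0
```

```bash
python3 - <<'E'
from h import *
s=st(); o=s['ee_pos']-grip(.03)
rows([(grip(a)+o,RL) for a in np.linspace(.03,1.03,11)[1:]])
E
```

```text
3.95 [ 0.5827 -0.3454  0.0848] [-0.89  0.64  1.6   0.91  0.69 -1.62] F [ 0.2 -1.1  0.9] 0.015515203660908961 11.998475706204772
[0.002, 0.0, -0.022, 0.001, -0.002, 0.002]
[0.006, 0.0, -0.043, 0.001, -0.002, 0.002]
[0.012, 0.0, -0.064, 0.001, -0.002, 0.002]
[0.02, 0.0, -0.084, 0.001, -0.002, 0.002]
[0.03, 0.0, -0.103, 0.001, -0.002, 0.002]
[0.042, 0.0, -0.121, 0.001, -0.002, 0.002]
[0.056, 0.0, -0.138, 0.001, -0.002, 0.002]
[0.071, 0.0, -0.153, 0.001, -0.002, 0.002]
[0.088, 0.001, -0.167, 0.001, -0.002, 0.002]
[0.106, 0.001, -0.179, 0.001, -0.002, 0.002]
```

Request:
jog_arm([
  [0.002, 0, -0.022, 0, 0, 0, -1],
  [0.006, 0, -0.043, 0, 0, 0, -1],
  [0.012, 0, -0.064, 0, 0, 0, -1],
  [0.02, 0, -0.084, 0, 0, 0, -1],
  [0.03, 0, -0.103, 0, 0, 0, -1],
  [0.042, 0, -0.121, 0, 0, 0, -1],
  [0.056, 0, -0.138, 0, 0, 0, -1],
  [0.071, 0, -0.153, 0, 0, 0, -1],
  [0.088, 0, -0.167, 0, 0, 0, -1],
  [0.106, 0.001, -0.179, 0, 0, 0, -1],
])

```text
time_s: 5.2
ee_pos: [0.513, -0.2849, 0.1701]
eef_rot: [0.649, 0.688, 0.237, 0.224]
contact_force: [6.7, 2.0, -3.8]
grip_width: 0.0156
gripper_force: 12.0
```

```bash
python3 - <<'E'
from h import *
s=st(); d=s['ee_pos']+.004*N-H; print('ang',np.arctan2(d@N,-d@Y),np.hypot(d@N,d@Y),d@U)
rows([(grip(a)-.004*N,RL) for a in np.linspace(1.03,2.02,11)[1:]])
E
```

```text
5.2 [ 0.513  -0.2849  0.1701] [-0.93  0.34  1.83  0.84  0.76 -1.55] F [ 6.7  2.  -3.8] 0.015574747789246831 12.000989825755823
ang 1.0343497590884283 0.13004362475366707 -0.00017765713513908223
[0.018, 0.0, -0.009, 0.001, -0.002, 0.002]
[0.038, 0.0, -0.018, 0.001, -0.002, 0.002]
[0.059, 0.001, -0.024, 0.001, -0.002, 0.002]
[0.08, 0.001, -0.028, 0.001, -0.002, 0.002]
[0.101, 0.001, -0.03, 0.001, -0.002, 0.002]
[0.122, 0.001, -0.03, 0.001, -0.002, 0.002]
[0.144, 0.001, -0.027, 0.001, -0.002, 0.002]
[0.165, 0.001, -0.023, 0.001, -0.002, 0.002]
[0.185, 0.001, -0.016, 0.001, -0.002, 0.002]
[0.205, 0.001, -0.008, 0.001, -0.002, 0.002]
```

Request:
jog_arm([
  [0.018, 0, -0.009, 0, 0, 0, -1],
  [0.038, 0, -0.018, 0, 0, 0, -1],
  [0.059, 0, -0.024, 0, 0, 0, -1],
  [0.08, 0, -0.028, 0, 0, 0, -1],
  [0.101, 0, -0.03, 0, 0, 0, -1],
  [0.122, 0, -0.03, 0, 0, 0, -1],
  [0.144, 0, -0.027, 0, 0, 0, -1],
  [0.165, 0, -0.023, 0, 0, 0, -1],
  [0.185, 0, -0.016, 0, 0, 0, -1],
  [0.205, 0, -0.008, 0, 0, 0, -1],
])

```text
time_s: 6.45
ee_pos: [0.5039, -0.1643, 0.1748]
eef_rot: [0.649, 0.687, 0.236, 0.226]
contact_force: [-6.7, -14.2, 9.3]
grip_width: 0.0161
gripper_force: 12.0
```

```bash
python3 - <<'E'
from h import *
s=st(); d=s['ee_pos']+.004*N-H; print('ang',np.arctan2(d@N,-d@Y),np.hypot(d@N,d@Y),d@U)
f=grab('top','t2'); print([proj(f,grip(a,.159)).round() for a in (1.03,1.57,2.)])
cv2.imwrite('pics/t2c.png',cv2.resize(f['pixels'][100:280,200:440],(800,600)))
E
```

```text
6.45 [ 0.5039 -0.1643  0.1748] [-0.75  0.19  2.02  0.87  0.62 -1.46] F [ -6.7 -14.2   9.3] 0.016059269669584188 12.01250567117313
ang 2.0058327805214162 0.12921368308307415 0.0004342135836197209
[array([389., 244.]), array([348., 252.]), array([313., 249.])]
```

View pics/t2c.png

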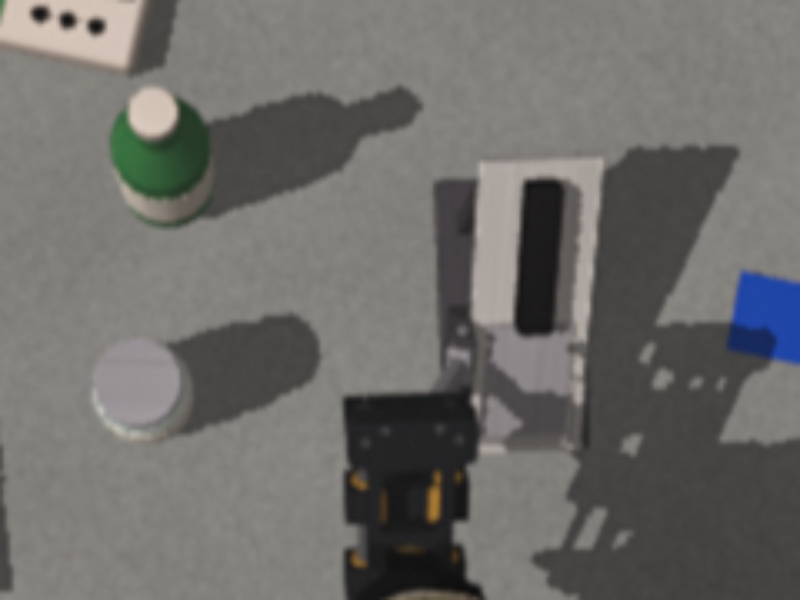

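The picture shows the lever bar leaning to the +y side under the gripper at about crop (455,370). The spatula has not moved: its handle is at crop (540,255). The measured angle is about 2.0 rad, with the stop pushing back. Next I'll check the wrist joint range for the spatula grasp.

```bash
cat >> h.py <<'E'
def ori(j): 
    z=lambda a:R.from_euler('z',a); y=lambda a:R.from_euler('y',a)
    return z(j[0])*y(j[1]+j[2])*z(j[3])*y(j[4])*z(j[5]+np.pi/2)
def wrist(M,j1,s):
    r=(R.from_euler('z',j1)*R.from_euler('y',s)).inv()*R.from_matrix(M); a=r.as_euler('ZYZ'); return a[0],a[1],(a[2]-np.pi/2+np.pi)%(2*np.pi)-np.pi
E
python3 - <<'E'
from h import *
s=arm.state(); j=s['joint_positions']
q=R.from_quat(s['eef_rot'])
print('err',(ori(j).inv()*q).magnitude(), np.round(j,3))
for j1 in (-.9,-.75,-.6,-.45):
  for ss in (1.9,2.1,2.3):
    print(j1,ss,np.round(wrist(RS,j1,ss),2),np.round(wrist(RL,j1,ss),2))
E
```

```text
err 5.661048867003676e-16 [-0.747  0.189  2.025  0.873  0.615 -1.457]
-0.9 1.9 [ 0.67  0.94 -2.85] [ 0.67  0.94 -1.28]
-0.9 2.1 [ 0.79  0.79 -3.02] [ 0.79  0.79 -1.45]
-0.9 2.3 [0.96 0.66 3.03] [ 0.96  0.66 -1.68]
-0.75 1.9 [ 0.63  0.85 -2.7 ] [ 0.63  0.85 -1.13]
-0.75 2.1 [ 0.76  0.7  -2.89] [ 0.76  0.7  -1.32]
-0.75 2.3 [0.97 0.57 3.14] [ 0.97  0.57 -1.57]
-0.6 1.9 [ 0.57  0.77 -2.54] [ 0.57  0.77 -0.97]
-0.6 2.1 [ 0.71  0.61 -2.73] [ 0.71  0.61 -1.16]
-0.6 2.3 [ 0.96  0.47 -3.02] [ 0.96  0.47 -1.45]
-0.45 1.9 [ 0.48  0.7  -2.36] [ 0.48  0.7  -0.79]
-0.45 2.1 [ 0.63  0.53 -2.54] [ 0.63  0.53 -0.97]
-0.45 2.3 [ 0.91  0.38 -2.86] [ 0.91  0.38 -1.29]
```

```bash
cat >> h.py <<'E'
def fkp(q,j):
    h,L2,L3,d,Lt,a=q; s=j[1]+j[2]
    p=np.array([a+L2*np.sin(j[1])+L3*np.sin(s),d,h+L2*np.cos(j[1])+L3*np.cos(s)])
    return R.from_euler('z',j[0]).apply(p)+Lt*ori(j).as_matrix()[:,2]
E
python3 - <<'E'
from h import *
from scipy.optimize import least_squares
s=arm.state()
D=[([1.0926,.3133,1.4983,0,1.331,-.2234],(.1323,.5079,.2463)),([-.31,.08,1.66,0,1.39,-.31],(.4369,-.0173,.2903)),([-.98,.45,1.69,.82,.81,-1.56],(.5268,-.3444,.1603)),
([-.89,.64,1.6,.91,.69,-1.62],(.5827,-.3454,.0848)),([-.93,.34,1.83,.84,.76,-1.55],(.513,-.2849,.1701)),(s['joint_positions'],s['ee_pos'])]
r=least_squares(lambda q:np.concatenate([fkp(q,j)-p for j,p in D]),[.15,.4,.4,.1,.2,0]); print(np.round(r.x,3),np.abs(r.fun).max()); np.save('kin.npy',r.x)
lim=np.array([[-2.94,2.94],[-.97,2.17],[.19,2.56],[-1.23,4.37],[.02,3.11],[-2.88,2.88]])
def ik(p,M,j0):
    f=lambda j:np.r_[fkp(r.x,j)-p,.3*(R.from_matrix(M).inv()*ori(j)).as_rotvec()]
    k=least_squares(f,j0); return k.x,np.abs(k.fun).max()
for tilt in (0,.15,.3,.45,.66):   # tool lean reduced from the normal by tilt (0=normal)
  for sl in (.125,.14,.15):
    M=R.from_rotvec(Y*-tilt).as_matrix()@RS   # check sign by z axis
    P=W(-.025+sl*c38,0,.035+sl*s38)+N*.011
    for b in (0,.1):
      j,e=ik(P-M[:,2]*b,M,[-.6,.5,1.5,.7,.7,-2.5]); print(tilt,sl,b,np.round(M[:,2],2),np.round(j,2),round(e,4))
E
```

```text
[0.176 0.416 0.387 0.12  0.231 0.   ] 0.00652668013328217
0 0.125 0 [ 0.61  0.03 -0.79] [-0.72  0.57  1.62  0.84  0.62 -2.96] 0.0
0 0.125 0.1 [ 0.61  0.03 -0.79] [-0.81  0.36  1.71  0.75  0.75 -2.9 ] 0.0
0 0.14 0 [ 0.61  0.03 -0.79] [-0.7   0.57  1.58  0.8   0.63 -2.9 ] 0.0
0 0.14 0.1 [ 0.61  0.03 -0.79] [-0.79  0.37  1.67  0.72  0.77 -2.86] 0.0
0 0.15 0 [ 0.61  0.03 -0.79] [-0.69  0.58  1.55  0.77  0.64 -2.86] 0.0
0 0.15 0.1 [ 0.61  0.03 -0.79] [-0.78  0.38  1.64  0.7   0.78 -2.82] 0.0
0.15 0.125 0 [ 0.73  0.04 -0.69] [-0.75  0.56  1.71  1.2   0.6  -3.33] 0.0
0.15 0.125 0.1 [ 0.73  0.04 -0.69] [-0.87  0.34  1.84  1.07  0.72 -3.25] 0.0
0.15 0.14 0 [ 0.73  0.04 -0.69] [-0.74  0.56  1.67  1.16  0.6  -3.26] 0.0
0.15 0.14 0.1 [ 0.73  0.04 -0.69] [-0.85  0.34  1.8   1.04  0.72 -3.19] 0.0
0.15 0.15 0 [ 0.73  0.04 -0.69] [-0.73  0.57  1.64  1.13  0.6  -3.22] 0.0
0.15 0.15 0.1 [ 0.73  0.04 -0.69] [-0.83  0.35  1.77  1.02  0.72 -3.16] 0.0
0.3 0.125 0 [ 0.82  0.04 -0.57] [-0.78  0.57  1.79  1.55  0.66 -3.67] 0.0
0.3 0.125 0.1 [ 0.82  0.04 -0.57] [-0.92  0.35  1.95  1.39  0.76 -3.6 ] 0.0
0.3 0.
[... 493 characters left out ...]
 1.79  0.76 -3.9 ] 0.0
0.45 0.14 0.1 [ 0.9   0.05 -0.44] [-0.95  0.39  2.01  1.64  0.86 -3.86] 0.0
0.45 0.15 0 [ 0.9   0.05 -0.44] [-0.78  0.6   1.79  1.77  0.74 -3.86] 0.0
0.45 0.15 0.1 [ 0.9   0.05 -0.44] [-0.93  0.39  1.99  1.64  0.85 -3.83] 0.0
0.66 0.125 0 [ 0.97  0.05 -0.25] [-0.84  0.67  1.9   2.04  1.   -4.19] 0.0
0.66 0.125 0.1 [ 0.97  0.05 -0.25] [-1.03  0.51  2.12  1.89  1.12 -4.21] 0.0
0.66 0.14 0 [ 0.97  0.05 -0.25] [-0.82  0.66  1.86  2.03  0.98 -4.15] 0.0
0.66 0.14 0.1 [ 0.97  0.05 -0.25] [-1.    0.5   2.09  1.89  1.09 -4.17] 0.0
0.66 0.15 0 [ 0.97  0.05 -0.25] [-0.81  0.66  1.84  2.03  0.96 -4.13] 0.0
0.66 0.15 0.1 [ 0.97  0.05 -0.25] [-0.98  0.49  2.07  1.9   1.08 -4.15] 0.0
```

```bash
cat >> h.py <<'E'
from scipy.optimize import least_squares
kin=np.load('kin.npy')
def ik(p,M,j0):
    f=lambda j:np.r_[fkp(kin,j)-p,.3*(R.from_matrix(M).inv()*ori(j)).as_rotvec()]
    k=least_squares(f,j0); return np.round(k.x,2),round(np.abs(k.fun).max(),4)
TILT=.25
RG=R.from_rotvec(Y*TILT).as_matrix()@RS    # slope grasp
MC=np.array([.530,.2335,.006]); bx=np.array([-.110,.994,0]); bx/=np.linalg.norm(bx)
RT0=np.array([bx,np.cross([0,0,-1],bx),[0,0,-1]]).T   # tool straight down, x to blade
RT=RT0@(RS.T@RG)
SO=W(-.025+.1*c38,.0007,.035+.1*s38)
E
python3 - <<'E'
from h import *
f=load('w1'); m=(f['pixels'].max(2)<45); m[:80]=0;m[135:]=0;m[:,:295]=0;m[:,470:]=0
cn=max(cv2.findContours(m.astype(np.uint8),0,2)[0],key=cv2.contourArea); r=cv2.minAreaRect(cn); print(r)
P0=W(-.025,0,.035)+N*.02
for uv in cv2.boxPoints(r):
    o,d=ray(f,uv); x=o+d*(N@(P0-o))/(N@d)-P0; print(np.round([x@U,x@Y],4))
print('z',RG[:,2],RT[:,2])
P=W(-.025+.14*c38,.0005,.035+.14*s38)+N*.0125
for b in (0,.05,.12): print(ik(P+N*b,RG,[-.6,.5,1.5,.6,.7,-2.4]))
print(ik(P+N*.1+[-.1,.15,.15],RG,[-.4,.3,1.5,.3,1,-2.4]))
o=RS.T@(P-SO); print('tcp in spatula',o)
T=MC+RT0@o; print('tray',T)
for b in (0,.1,.25): print(ik(T+[0,0,b],RT,[.2,.5,1.5,0,1.3,.2]))
print(arm.state()['ee_pos']); rows([(arm.state()['ee_pos']+N*.15,RL)])
E
```

```text
((382.0, 109.0), (32.0, 150.0), 90.0)
[0.0843 0.0106]
[0.1857 0.0112]
[ 0.1888 -0.0096]
[ 0.0849 -0.0102]
z [ 0.40101668  0.02097918 -0.91583049] [-0.02721259  0.24590281 -0.96891242]
(array([-0.65,  0.63,  1.4 ,  0.36,  0.83, -2.48]), np.float64(0.0))
(array([-0.68,  0.53,  1.45,  0.36,  0.88, -2.49]), np.float64(0.0))
(array([-0.74,  0.39,  1.5 ,  0.35,  0.98, -2.52]), np.float64(0.0))
(array([-0.59, -0.01,  1.63,  0.26,  1.19, -2.27]), np.float64(0.0))
tcp in spatula [-0.04   -0.0002 -0.0125]
tray [0.53420091 0.1937207  0.0185    ]
(array([ 0.03,  0.67,  1.64,  0.33,  0.88, -0.29]), np.float64(0.0))
(array([ 0.03,  0.53,  1.57,  0.28,  1.09, -0.22]), np.float64(0.0))
(array([ 0.03,  0.4 ,  1.34,  0.25,  1.42, -0.12]), np.float64(0.0))
[ 0.50386305 -0.16354688  0.1744932 ]
[-0.0, 0.001, -0.25, 0.002, 0.001, 0.002]
```

Request:
jog_arm([
  [0, 0, 0, 0, 0, 0, 0],
  [0, 0, 0, 0, 0, 0, 0],
  [0, 0, 0, 0, 0, 0, 0],
  [0, 0, -0.04, 0, 0, 0, 0],
  [0, 0, -0.09, 0, 0, 0, 0],
  [0, 0, -0.15, 0, 0, 0, 0.2],
  [0, 0, -0.21, 0, 0, 0, 0.2],
  [0, 0, -0.25, 0, 0, 0, 0.2],
  [0, 0, -0.25, 0, 0, 0, 0.2],
  [0, 0, -0.25, 0, 0, 0, 0.2],
])

```text
time_s: 7.75
ee_pos: [0.4111, -0.1683, 0.2906]
eef_rot: [0.649, 0.687, 0.237, 0.223]
contact_force: [-0.3, -0.1, 0.0]
grip_width: 0.053
gripper_force: 0.0
```

```bash
sed -i 's/^SO=.*/SO=W(-.025+.0965*c38,.0005,.035+.0965*s38)/' h.py; python3 - <<'E'
from h import *
st(); P=W(-.025+.138*c38,.0005,.035+.138*s38)+N*.0125
A=W(.05,-.0,.30); 
rows([(A,RG),(P+N*.07,RG)])
for p in (A,P+N*.07): print(p,ik(p,RG,[-.6,.2,1.5,.6,.7,-2.4]))
E
```

```text
7.75 [ 0.4111 -0.1683  0.2906] [-0.97 -0.17  2.04  0.67  1.   -1.32] F [-0.3 -0.1  0. ] 0.0529623686969499 0.0
[-0.169, 0.264, 0.186, 0.095, 0.092, -0.744]
[-0.168, 0.123, 0.319, 0.095, 0.092, -0.744]
[ 0.61004833 -0.25829051  0.3       ] (array([-0.68,  0.45,  1.21,  0.29,  1.17, -2.37]), np.float64(0.0))
[ 0.5929989  -0.25868176  0.18497217] (array([-0.7 ,  0.49,  1.47,  0.36,  0.9 , -2.5 ]), np.float64(0.0))
```

Request:
jog_arm([
  [-0.02, 0.03, 0.01, 0.01, 0.01, -0.08, 0.2],
  [-0.04, 0.06, 0.03, 0.02, 0.02, -0.16, 0.2],
  [-0.06, 0.09, 0.05, 0.03, 0.03, -0.24, 0.2],
  [-0.08, 0.12, 0.07, 0.04, 0.04, -0.32, 0.2],
  [-0.1, 0.15, 0.09, 0.05, 0.05, -0.4, 0.2],
  [-0.12, 0.18, 0.11, 0.06, 0.06, -0.48, 0.2],
  [-0.14, 0.21, 0.13, 0.07, 0.07, -0.56, 0.2],
  [-0.15, 0.23, 0.15, 0.08, 0.08, -0.64, 0.2],
  [-0.16, 0.25, 0.17, 0.09, 0.09, -0.72, 0.2],
  [-0.169, 0.264, 0.186, 0.095, 0.092, -0.744, 0.2],
])

```text
time_s: 9.0
ee_pos: [0.6114, -0.2577, 0.2989]
eef_rot: [-0.028, 0.978, 0.006, 0.205]
contact_force: [0.0, -0.4, 0.8]
grip_width: 0.0525
gripper_force: 0.0
```

```bash
python3 - <<'E'
from h import *
st(); P=W(-.025+.138*c38,.0005,.035+.138*s38)+N*.0125
rows([(P+N*.07,RG)])
E
```

```text
9.0 [ 0.6114 -0.2577  0.2989] [-0.67  0.41  1.27  0.3   1.16 -2.38] F [ 0.  -0.4  0.8] 0.05250410384912694 0.0
[0.104, 0.0, 0.162, 0.001, -0.0, 0.002]
```

Request:
jog_arm([
  [0.02, 0, 0.03, 0, 0, 0, 0.2],
  [0.04, 0, 0.06, 0, 0, 0, 0.2],
  [0.06, 0, 0.09, 0, 0, 0, 0.2],
  [0.08, 0, 0.12, 0, 0, 0, 0.2],
  [0.1, 0, 0.15, 0, 0, 0.002, 0.2],
  [0.104, 0, 0.162, 0, 0, 0.002, 0.2],
  [0.104, 0, 0.162, 0, 0, 0.002, 0.2],
  [0.104, 0, 0.162, 0, 0, 0.002, 0.2],
  [0.104, 0, 0.162, 0, 0, 0.002, 0.2],
  [0.104, 0, 0.162, 0, 0, 0.002, 0.2],
])

```text
time_s: 10.25
ee_pos: [0.5922, -0.2595, 0.1875]
eef_rot: [-0.024, 0.978, 0.005, 0.206]
contact_force: [0.4, 0.7, -0.2]
grip_width: 0.053
gripper_force: 0.0
```

```bash
python3 - <<'E'
from h import *
st(); P=W(-.025+.138*c38,.0005,.035+.138*s38)+N*.0125
rows([(P+N*.07,RG),(P,RG)])
f=grab('wrist','w2')
for x in (-.095,.01):
  for y in (-.012,.012): print(proj(f,SO-U*x+Y*y+N*.02).round())
E
```

```text
10.25 [ 0.5922 -0.2595  0.1875] [-0.7   0.46  1.5   0.36  0.9  -2.5 ] F [ 0.4  0.7 -0.2] 0.05302896327553707 0.0
[0.0, 0.001, 0.004, -0.0, 0.001, -0.001]
[-0.028, 0.002, 0.117, -0.0, 0.001, -0.001]
[264. 332.]
[298. 332.]
[263. 179.]
[298. 179.]
```

View pics/w2.png

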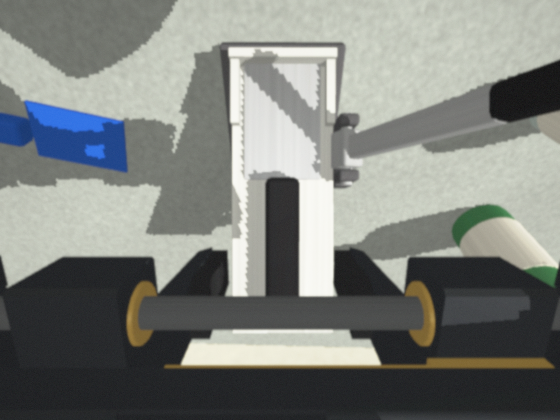

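The wrist view shows the handle centred between the fingers, columns 266–299 with its lower end at row 178. The prediction was 263–298 and 179. The lever stands open to the right at (430,125). I'll descend and grip.

Request:
jog_arm([
  [-0.007, 0.002, 0.03, 0, 0, 0, 0.2],
  [-0.014, 0.002, 0.06, 0, 0, 0, 0.2],
  [-0.021, 0.002, 0.09, 0, 0, 0, 0.2],
  [-0.025, 0.002, 0.107, 0, 0, 0, 0.2],
  [-0.028, 0.002, 0.117, 0, 0, 0, 0.2],
  [-0.028, 0.002, 0.117, 0, 0, 0, 0.2],
  [-0.028, 0.002, 0.117, 0, 0, 0, -1],
  [-0.028, 0.002, 0.117, 0, 0, 0, -1],
  [-0.028, 0.002, 0.117, 0, 0, 0, -1],
  [-0.028, 0.002, 0.117, 0, 0, 0, -1],
], grip_force=35)

```text
time_s: 11.55
ee_pos: [0.6356, -0.2562, 0.1299]
eef_rot: [-0.024, 0.978, 0.005, 0.206]
contact_force: [-1.0, -0.4, 1.6]
grip_width: 0.0235
gripper_force: 35.0
```

```bash
python3 - <<'E'
from h import *
s=st(); o=RS.T@(s['ee_pos']-SO); print('tcp in spatula',o, 'ori err',(R.from_matrix(RG).inv()*R.from_quat(s['eef_rot'])).as_rotvec()); np.save('o.npy',o)
e=s['ee_pos']; rows([(e+N*.03,RG),(e+N*.09,RG),(e+N*.1+[-.02,0,.12],RG)])
E
```

```text
11.55 [ 0.6356 -0.2562  0.1299] [-0.65  0.6   1.43  0.36  0.81 -2.48] F [-1.  -0.4  1.6] 0.023475205961383045 35.000232656893786
tcp in spatula [-0.04125399  0.00027598 -0.01280921] ori err [ 0.00071859 -0.00155027  0.00322046]
[0.012, -0.0, -0.048, -0.0, 0.001, -0.002]
[0.037, -0.0, -0.145, -0.0, 0.001, -0.002]
[-0.009, 0.002, -0.358, -0.0, 0.001, -0.002]
```

Request:
jog_arm([
  [0.004, 0, -0.016, 0, 0, 0, -1],
  [0.008, 0, -0.032, 0, 0, 0, -1],
  [0.012, 0, -0.048, 0, 0, 0, -1],
  [0.02, 0, -0.08, 0, 0, 0, -1],
  [0.028, 0, -0.112, 0, 0, 0, -1],
  [0.037, 0, -0.145, 0, 0, 0, -1],
  [0.03, 0, -0.2, 0, 0, 0, -1],
  [0.015, 0, -0.26, 0, 0, 0, -1],
  [0, 0, -0.32, 0, 0, 0, -1],
  [-0.009, 0.002, -0.358, 0, 0, 0, -1],
])

```text
time_s: 12.8
ee_pos: [0.5535, -0.2591, 0.3306]
eef_rot: [-0.024, 0.978, 0.005, 0.206]
contact_force: [-0.3, -0.5, -1.4]
grip_width: 0.0236
gripper_force: 35.0
```

```bash
python3 - <<'E'
from h import *
from scipy.spatial.transform import Slerp
s=st(); o=np.load('o.npy'); T=MC+RT0@o; print(T)
e=s['ee_pos']; A=np.array([.45,-.02,.36]); B=T+[0,0,.2]
q=Slerp([0,.5,1],R.from_matrix([RG,(R.from_euler('z',-.7)*R.from_matrix(RG)).as_matrix(),RT]))
rows([(e+(A-e)*k/5,q(k/10).as_matrix()) for k in range(1,6)]+[(A+(B-A)*k/5,q(.5+k/10).as_matrix()) for k in range(1,6)])
j=s['joint_positions']
for k in range(1,6): j,er=ik(e+(A-e)*k/5,q(k/10).as_matrix(),j); print(j,er)
for k in range(1,6): j,er=ik(A+(B-A)*k/5,q(.5+k/10).as_matrix(),j); print(j,er)
f=grab('scene','s3')
E
```

```text
12.8 [ 0.5535 -0.2591  0.3306] [-0.75  0.28  1.38  0.31  1.2  -2.44] F [-0.3 -0.5 -1.4] 0.023615890564046598 34.99848795043363
[0.53481194 0.19252668 0.01880921]
[0.024, 0.081, -0.021, 0.026, 0.001, 0.06]
[0.048, 0.163, -0.043, 0.053, 0.001, 0.121]
[0.072, 0.244, -0.064, 0.08, 0.001, 0.182]
[0.096, 0.325, -0.085, 0.107, 0.001, 0.243]
[0.12, 0.406, -0.107, 0.134, 0.001, 0.305]
[0.11, 0.476, -0.051, 0.121, 0.05, 0.391]
[0.1, 0.545, 0.005, 0.108, 0.1, 0.477]
[0.09, 0.615, 0.061, 0.093, 0.15, 0.562]
[0.08, 0.684, 0.116, 0.078, 0.202, 0.646]
[0.07, 0.754, 0.172, 0.06, 0.255, 0.729]
[-0.68  0.2   1.46  0.25  1.14 -2.23] 0.0
[-0.6   0.1   1.56  0.16  1.1  -1.99] 0.0
[-0.49  0.02  1.63  0.06  1.08 -1.71] 0.0
[-0.37 -0.04  1.67 -0.06  1.1  -1.42] 0.0
[-0.23 -0.07  1.69 -0.18  1.15 -1.11] 0.0
[-0.14  0.04  1.63 -0.15  1.23 -0.86] 0.0
[-0.08  0.15  1.57 -0.08  1.28 -0.66] 0.0
[-0.03  0.25  1.51  0.02  1.32 -0.47] 0.0
[ 0.    0.34  1.47  0.13  1.32 -0.3 ] 0.0
[ 0.03  0.43  1.43  0.26  1.31 -0.15] 0.0
```

View pics/s3.png

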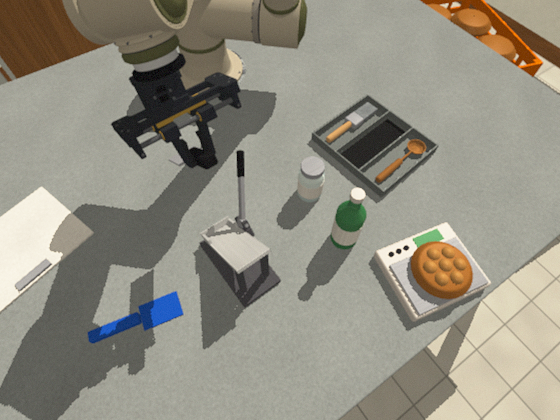

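The scene view shows the stand empty, the lever open with its tip at (240,155), and the spatula held in the gripper at (200,157). The jar and bottle have not moved. Now the carry, in two halves.

Request:
jog_arm([
  [0.012, 0.04, -0.015, 0.013, 0, 0.03, -1],
  [0.024, 0.081, -0.03, 0.026, 0, 0.06, -1],
  [0.036, 0.122, -0.04, 0.04, 0, 0.09, -1],
  [0.048, 0.163, -0.05, 0.053, 0, 0.121, -1],
  [0.06, 0.204, -0.06, 0.066, 0, 0.152, -1],
  [0.072, 0.244, -0.07, 0.08, 0, 0.182, -1],
  [0.084, 0.285, -0.08, 0.094, 0, 0.212, -1],
  [0.096, 0.325, -0.09, 0.107, 0, 0.243, -1],
  [0.108, 0.366, -0.1, 0.12, 0, 0.274, -1],
  [0.12, 0.406, -0.107, 0.134, 0, 0.305, -1],
])

```text
time_s: 14.1
ee_pos: [0.4497, -0.0196, 0.358]
eef_rot: [0.313, 0.927, -0.065, 0.195]
contact_force: [0.9, 0.4, -1.0]
grip_width: 0.0234
gripper_force: 35.0
```

```bash
python3 - <<'E'
from h import *
from scipy.spatial.transform import Slerp
s=st(); o=np.load('o.npy'); T=MC+RT0@o
e=s['ee_pos']; B=T+[0,0,.16]; q=Slerp([0,1],R.from_matrix([R.from_quat(s['eef_rot']).as_matrix(),RT]))
rows([(e+(B-e)*k/10,q(k/10).as_matrix()) for k in range(1,11)])
E
```

```text
14.1 [ 0.4497 -0.0196  0.358 ] [-0.21 -0.09  1.71 -0.19  1.14 -1.09] F [ 0.9  0.4 -1. ] 0.023440012295453914 34.99686577015382
[0.021, 0.037, 0.023, 0.003, 0.03, 0.039]
[0.043, 0.073, 0.047, 0.007, 0.06, 0.078]
[0.064, 0.11, 0.07, 0.01, 0.09, 0.118]
[0.085, 0.147, 0.093, 0.013, 0.12, 0.157]
[0.106, 0.183, 0.117, 0.016, 0.149, 0.196]
[0.128, 0.22, 0.14, 0.02, 0.179, 0.235]
[0.149, 0.257, 0.163, 0.023, 0.209, 0.274]
[0.17, 0.294, 0.186, 0.026, 0.239, 0.314]
[0.192, 0.33, 0.21, 0.029, 0.269, 0.353]
[0.213, 0.367, 0.233, 0.033, 0.299, 0.392]
```

Request:
jog_arm([
  [0.021, 0.037, 0.023, 0.003, 0.03, 0.039, -1],
  [0.043, 0.073, 0.047, 0.007, 0.06, 0.078, -1],
  [0.064, 0.11, 0.07, 0.01, 0.09, 0.118, -1],
  [0.085, 0.147, 0.093, 0.013, 0.12, 0.157, -1],
  [0.106, 0.183, 0.117, 0.016, 0.149, 0.196, -1],
  [0.128, 0.22, 0.14, 0.02, 0.179, 0.235, -1],
  [0.149, 0.257, 0.163, 0.023, 0.209, 0.274, -1],
  [0.17, 0.294, 0.186, 0.026, 0.239, 0.314, -1],
  [0.192, 0.33, 0.21, 0.029, 0.269, 0.353, -1],
  [0.213, 0.367, 0.233, 0.033, 0.299, 0.392, -1],
])

```text
time_s: 15.35
ee_pos: [0.5351, 0.1925, 0.1781]
eef_rot: [0.662, 0.739, 0.083, -0.094]
contact_force: [1.3, -1.0, -1.8]
grip_width: 0.0235
gripper_force: 35.0
```

```bash
python3 - <<'E'
from h import *
s=st(); o=np.load('o.npy'); T=MC+RT0@o
rows([(T+[0,0,.16],RT),(T+[0,0,.05],RT),(T+[0,0,.002],RT)])
f=grab('top','t4'); g=grab('wrist','w4')
# predicted spatula outline at current pose
M=R.from_quat(s['eef_rot']).as_matrix()@(RT.T@RT0); S=s['ee_pos']-M@o
for x,y in ((.095,-.028),(.095,.028),(.01,.028),(.01,-.028)):
    p=S+M[:,0]*x+M[:,1]*y; print(p.round(3),proj(f,p).round(),proj(g,p).round())
C=np.zeros((420,800,3),np.uint8); C[:,:400]=cv2.resize(g['pixels'],(400,300)).__class__((1,)) if 0 else 0
C[:420,:400]=cv2.resize(f['pixels'][150:300,60:203],(400,420)); C[:300,400:]=cv2.resize(g['pixels'],(400,300)); cv2.imwrite('pics/c4.png',C)
E
```

```text
15.35 [0.5351 0.1925 0.1781] [ 0.03  0.45  1.5   0.27  1.22 -0.18] F [ 1.3 -1.  -1.8] 0.02352173053167639 34.99735735589638
[0.0, -0.0, -0.001, -0.001, -0.001, -0.0]
[-0.045, 0.0, 0.176, -0.001, -0.001, -0.0]
[-0.065, 0.0, 0.254, -0.001, -0.001, -0.0]
[0.492 0.325 0.166] [ 71. 240.] [226.   7.]
[0.548 0.331 0.165] [ 70. 212.] [336.   6.]
[0.557 0.247 0.165] [112. 208.] [336. 173.]
[0.501 0.24  0.165] [114. 236.] [227. 173.]
```

View pics/c4.png

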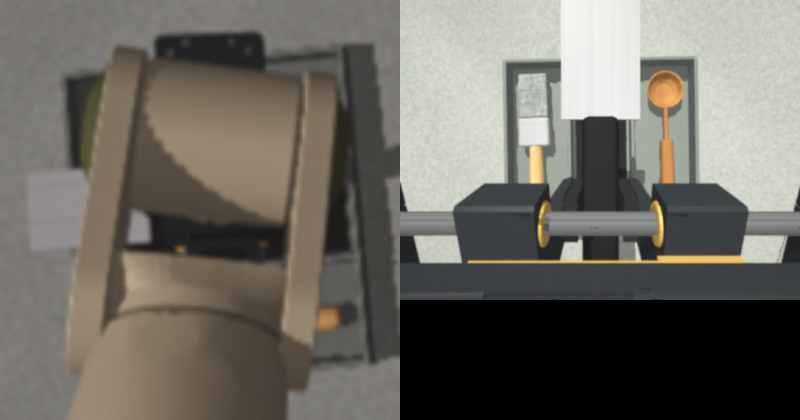

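The wrist view shows the blade at columns 225–336, as predicted and level, centred between the brush and spoon compartments. The top view has the blade front at about column 70, also as predicted. Lowering now.

Request:
jog_arm([
  [-0.009, 0, 0.036, 0, 0, 0, -1],
  [-0.018, 0, 0.071, 0, 0, 0, -1],
  [-0.027, 0, 0.106, 0, 0, 0, -1],
  [-0.036, 0, 0.141, 0, 0, 0, -1],
  [-0.045, 0, 0.176, 0, 0, 0, -1],
  [-0.05, 0, 0.196, 0, 0, 0, -1],
  [-0.055, 0, 0.216, 0, 0, 0, -1],
  [-0.06, 0, 0.236, 0, 0, 0, -1],
  [-0.063, 0, 0.246, 0, 0, 0, -1],
  [-0.065, 0, 0.252, 0, 0, 0, -1],
])

```text
time_s: 16.7
ee_pos: [0.5352, 0.1916, 0.0228]
eef_rot: [0.661, 0.74, 0.083, -0.093]
contact_force: [0.2, -0.1, -0.8]
grip_width: 0.0238
gripper_force: 35.0
```

```bash
python3 - <<'E'
from h import *
s=st(); o=np.load('o.npy'); T=MC+RT0@o
rows([(T+[0,0,.003],RT),(T,RT),(T-[0,0,.002],RT)])
E
```

```text
16.7 [0.5352 0.1916 0.0228] [ 0.03  0.67  1.62  0.32  0.9  -0.29] F [ 0.2 -0.1 -0.8] 0.023832381318170975 34.99866342797759
[0.001, -0.001, 0.002, -0.001, 0.0, 0.001]
[-0.0, -0.001, 0.007, -0.001, 0.0, 0.001]
[-0.001, -0.001, 0.01, -0.001, 0.0, 0.001]
```

Request:
jog_arm([
  [0, 0, 0.002, 0, 0, 0, -1],
  [0, 0, 0.003, 0, 0, 0, -1],
  [0, 0, 0.004, 0, 0, 0, -1],
  [0, 0, 0.005, 0, 0, 0, -1],
  [0, 0, 0.006, 0, 0, 0, -1],
  [0, 0, 0.006, 0, 0, 0, -1],
  [0, 0, 0.007, 0, 0, 0, -1],
  [0, 0, 0.007, 0, 0, 0, -1],
  [0, 0, 0.007, 0, 0, 0, -1],
  [0, 0, 0.007, 0, 0, 0, -1],
])

```text
time_s: 17.95
ee_pos: [0.5351, 0.1927, 0.019]
eef_rot: [0.661, 0.74, 0.083, -0.093]
contact_force: [-0.0, -0.4, -1.0]
grip_width: 0.0236
gripper_force: 35.0
```

Request:
jog_arm([
  [0, 0, 0.001, 0, 0, 0, -1],
  [0, 0, 0.001, 0, 0, 0, -1],
  [0, 0, 0.002, 0, 0, 0, -1],
  [0, 0, 0.002, 0, 0, 0, -1],
  [0, 0, 0.003, 0, 0, 0, -1],
  [0, 0, 0.003, 0, 0, 0, -1],
  [0, 0, 0.003, 0, 0, 0, -1],
  [0, 0, 0.003, 0, 0, 0, -1],
  [0, 0, 0.003, 0, 0, 0, -1],
  [0, 0, 0.003, 0, 0, 0, -1],
])

```text
time_s: 19.2
ee_pos: [0.5351, 0.1927, 0.0187]
eef_rot: [0.661, 0.74, 0.083, -0.093]
contact_force: [-9.0, -7.6, 18.4]
grip_width: 0.0237
gripper_force: 35.0
```

```bash
python3 - <<'E'
from h import *
s=st(); print(s['wrist_torque'])
E
```

```text
19.2 [0.5351 0.1927 0.0187] [ 0.03  0.67  1.62  0.32  0.89 -0.29] F [-9.  -7.6 18.4] 0.023747106652328164 34.99957984982757
[-0.5373476   1.29308575  0.33360291]
```

Contact with the mat at z ≈ 0.0187. I'll ease off and release gently.

Request:
jog_arm([
  [0, 0, -0.001, 0, 0, 0, -1],
  [0, 0, -0.002, 0, 0, 0, -1],
  [0, 0, -0.002, 0, 0, 0, -1],
  [0, 0, -0.002, 0, 0, 0, -0.4],
  [0, 0, -0.002, 0, 0, 0, -0.35],
  [0, 0, -0.002, 0, 0, 0, -0.3],
  [0, 0, -0.002, 0, 0, 0, -0.25],
  [0, 0, -0.002, 0, 0, 0, -0.2],
  [0, 0, -0.002, 0, 0, 0, -0.2],
  [0, 0, -0.002, 0, 0, 0, -0.2],
], grip_force=5)

```text
time_s: 20.45
ee_pos: [0.535, 0.1928, 0.0184]
eef_rot: [0.661, 0.74, 0.083, -0.093]
contact_force: [0.6, -0.8, 0.4]
grip_width: 0.0352
gripper_force: 0.0
```

```bash
python3 - <<'E'
from h import *
s=st(); e=s['ee_pos']; z=R.from_quat(s['eef_rot']).as_matrix()[:,2]
rows([(e-z*.02,RT),(e+[0,0,.15],RT),(e+[-.05,-.03,.3],RT)])
E
```

```text
20.45 [0.535  0.1928 0.0184] [ 0.03  0.68  1.62  0.32  0.89 -0.29] F [ 0.6 -0.8  0.4] 0.035226483937367534 0.0
[-0.0, -0.0, -0.033, -0.001, 0.0, 0.001]
[0.062, -0.0, -0.242, -0.001, 0.0, 0.001]
[0.084, -0.089, -0.494, -0.001, 0.0, 0.001]
```

Request:
jog_arm([
  [0, 0, -0.015, 0, 0, 0, -0.2],
  [0, 0, -0.033, 0, 0, 0, -0.2],
  [0.005, 0, -0.06, 0, 0, 0, -0.2],
  [0.02, 0, -0.11, 0, 0, 0, 0],
  [0.04, 0, -0.17, 0, 0, 0, 0],
  [0.062, 0, -0.242, 0, 0, 0, 0],
  [0.065, -0.03, -0.3, 0, 0, 0, 0],
  [0.07, -0.05, -0.36, 0, 0, 0, 0],
  [0.08, -0.08, -0.43, 0, 0, 0, 0],
  [0.084, -0.089, -0.494, 0, 0, 0, 0],
])

```text
time_s: 21.7
ee_pos: [0.4838, 0.1624, 0.3209]
eef_rot: [0.661, 0.74, 0.083, -0.092]
contact_force: [0.8, 0.1, 0.3]
grip_width: 0.0438
gripper_force: 0.0
```

```bash
python3 - <<'E'
from h import *
s=st(); g=grab('wrist','w5'); cv2.imwrite('pics/w5.png',g['pixels'])
for x,y in ((.095,-.028),(.095,.028),(.01,.028),(.01,-.028)):
    p=MC+RT0[:,0]*x+RT0[:,1]*y; print(proj(g,p).round())
rows([(np.array([.42,-.1,.33]),RL)])
L=grip(2.0)-.004*N; print(L+.15*N, ik(np.array([.42,-.1,.33]),RL,[-.7,-.1,1.9,.6,1,-1.3]))
E
```

```text
21.7 [0.4838 0.1624 0.3209] [-0.03  0.22  1.45  0.25  1.51 -0.16] F [0.8 0.1 0.3] 0.043768331217825904 0.0
[298. 124.]
[336. 124.]
[336. 182.]
[298. 182.]
[-0.406, -0.156, -0.112, -0.314, -0.124, -0.011]
[ 0.41067351 -0.16948619  0.29349927] (array([-0.78, -0.27,  2.  ,  0.57,  1.  , -1.05]), np.float64(0.0))
```

View pics/w5.png

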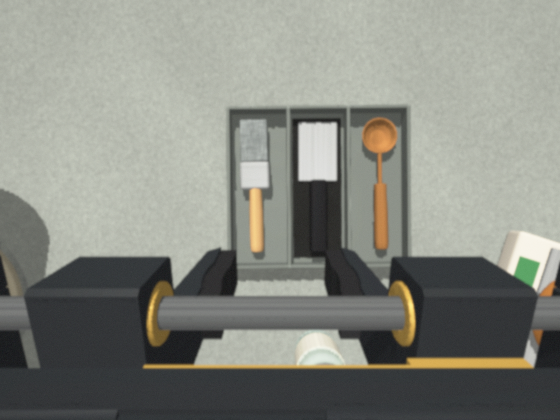

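The spatula lies centred on the mat, with the blade at (298–337, 122–181) towards the bristles and bowl. The brush and spoon are untouched. Back to the lever.

```bash
python3 - <<'E'
from h import *
L=grip(2.0)-.004*N; rows([(L+.15*N,RL)])
E
```

```text
[-0.531, -0.185, -0.081, -0.314, -0.124, -0.011]
```

Request:
jog_arm([
  [-0.06, -0.02, -0.02, -0.04, -0.015, 0, 0],
  [-0.12, -0.04, -0.03, -0.08, -0.03, 0, 0],
  [-0.18, -0.06, -0.04, -0.12, -0.05, 0, 0],
  [-0.24, -0.08, -0.05, -0.16, -0.065, 0, 0],
  [-0.3, -0.1, -0.06, -0.2, -0.08, 0, 0],
  [-0.36, -0.12, -0.07, -0.24, -0.095, -0.005, 0],
  [-0.42, -0.15, -0.08, -0.28, -0.11, -0.01, 0],
  [-0.48, -0.17, -0.081, -0.314, -0.124, -0.011, 0],
  [-0.531, -0.185, -0.081, -0.314, -0.124, -0.011, 0],
  [-0.531, -0.185, -0.081, -0.314, -0.124, -0.011, 0],
])

```text
time_s: 23.0
ee_pos: [0.4101, -0.1699, 0.2867]
eef_rot: [0.653, 0.686, 0.233, 0.221]
contact_force: [0.7, 1.0, 0.1]
grip_width: 0.0442
gripper_force: 0.0
```

```bash
python3 - <<'E'
from h import *
st();L=grip(2.0)-.004*N; rows([(L+.15*N,RL),(L,RL)])
E
```

```text
23.0 [ 0.4101 -0.1699  0.2867] [-0.96 -0.16  2.04  0.66  0.99 -1.31] F [0.7 1.  0.1] 0.044160700182340286 0.0
[0.001, 0.008, -0.008, -0.005, 0.001, -0.002]
[0.001, 0.01, 0.242, -0.005, 0.001, -0.002]
```

Request:
jog_arm([
  [0.001, 0.008, 0.03, -0.005, 0, -0.002, 0],
  [0.001, 0.01, 0.08, -0.005, 0, -0.002, 0],
  [0.001, 0.01, 0.13, -0.005, 0, -0.002, 0],
  [0.001, 0.01, 0.18, -0.005, 0, -0.002, 0],
  [0.001, 0.01, 0.22, -0.005, 0, -0.002, 0],
  [0.001, 0.01, 0.242, -0.005, 0, -0.002, 0],
  [0.001, 0.01, 0.242, -0.005, 0, -0.002, -1],
  [0.001, 0.01, 0.242, -0.005, 0, -0.002, -1],
  [0.001, 0.01, 0.242, -0.005, 0, -0.002, -1],
  [0.001, 0.01, 0.242, -0.005, 0, -0.002, -1],
], grip_force=14)

```text
time_s: 24.25
ee_pos: [0.5033, -0.1633, 0.1754]
eef_rot: [0.65, 0.687, 0.236, 0.225]
contact_force: [-6.6, -0.9, 5.7]
grip_width: 0.0159
gripper_force: 14.0
```

```bash
python3 - <<'E'
from h import *
s=st(); o=s['ee_pos']-grip(2.0); print(o@Y,o@N,o@U)
rows([(grip(a)-.004*N,RL) for a in np.linspace(2.0,1.0,11)[1:]])
E
```

```text
24.25 [ 0.5033 -0.1633  0.1754] [-0.75  0.19  2.02  0.87  0.62 -1.45] F [-6.6 -0.9  5.7] 0.01587765941862886 13.99677996947986
0.0013699799703706874 -0.004170428969877871 0.00044621032160799
[-0.022, -0.001, -0.008, 0.0, 0.0, 0.002]
[-0.043, -0.001, -0.014, 0.0, 0.0, 0.002]
[-0.065, -0.001, -0.018, 0.0, 0.0, 0.002]
[-0.086, -0.001, -0.02, 0.0, 0.0, 0.002]
[-0.108, -0.001, -0.019, 0.0, 0.0, 0.002]
[-0.129, -0.001, -0.017, 0.0, 0.0, 0.002]
[-0.15, -0.001, -0.012, 0.0, 0.0, 0.002]
[-0.171, -0.001, -0.005, 0.0, 0.0, 0.002]
[-0.191, -0.001, 0.004, 0.0, 0.0, 0.002]
[-0.21, -0.001, 0.014, 0.0, 0.0, 0.002]
```

Request:
jog_arm([
  [-0.022, 0, -0.008, 0, 0, 0, -1],
  [-0.043, 0, -0.014, 0, 0, 0, -1],
  [-0.065, 0, -0.018, 0, 0, 0, -1],
  [-0.086, 0, -0.02, 0, 0, 0, -1],
  [-0.108, 0, -0.019, 0, 0, 0, -1],
  [-0.129, 0, -0.017, 0, 0, 0, -1],
  [-0.15, 0, -0.012, 0, 0, 0, -1],
  [-0.171, 0, -0.005, 0, 0, 0, -1],
  [-0.191, 0, 0.004, 0, 0, 0, -1],
  [-0.21, 0, 0.014, 0, 0, 0, -1],
])

```text
time_s: 25.5
ee_pos: [0.5155, -0.2892, 0.1675]
eef_rot: [0.65, 0.687, 0.236, 0.224]
contact_force: [-1.5, 3.1, -4.1]
grip_width: 0.0159
gripper_force: 14.0
```

```bash
python3 - <<'E'
from h import *
s=st(); d=s['ee_pos']+.004*N-H; print('ang',np.arctan2(d@N,-d@Y))
rows([(grip(a)-.004*N,RL) for a in np.linspace(1.0,-.02,11)[1:]])
E
```

```text
25.5 [ 0.5155 -0.2892  0.1675] [-0.93  0.35  1.82  0.84  0.76 -1.55] F [-1.5  3.1 -4.1] 0.015868174104659995 13.999824770567386
ang 0.9912970440889374
[-0.017, -0.0, 0.011, -0.0, -0.001, 0.001]
[-0.033, -0.0, 0.026, -0.0, -0.001, 0.001]
[-0.048, -0.0, 0.042, -0.0, -0.001, 0.001]
[-0.062, -0.0, 0.06, -0.0, -0.001, 0.001]
[-0.073, -0.0, 0.078, -0.0, -0.001, 0.001]
[-0.083, -0.0, 0.098, -0.0, -0.001, 0.001]
[-0.09, -0.0, 0.119, -0.0, -0.001, 0.001]
[-0.095, -0.0, 0.141, -0.0, -0.001, 0.001]
[-0.098, -0.0, 0.163, -0.0, -0.001, 0.001]
[-0.099, -0.0, 0.185, -0.0, -0.001, 0.001]
```

Request:
jog_arm([
  [-0.017, 0, 0.011, 0, 0, 0, -1],
  [-0.033, 0, 0.026, 0, 0, 0, -1],
  [-0.048, 0, 0.042, 0, 0, 0, -1],
  [-0.062, 0, 0.06, 0, 0, 0, -1],
  [-0.073, 0, 0.078, 0, 0, 0, -1],
  [-0.083, 0, 0.098, 0, 0, 0, -1],
  [-0.09, 0, 0.119, 0, 0, 0, -1],
  [-0.095, 0, 0.141, 0, 0, 0, -1],
  [-0.098, 0, 0.163, 0, 0, 0, -1],
  [-0.099, 0, 0.185, 0, 0, 0, -1],
])

```text
time_s: 26.75
ee_pos: [0.5869, -0.3453, 0.0798]
eef_rot: [0.65, 0.687, 0.235, 0.224]
contact_force: [-21.1, 0.6, 10.1]
grip_width: 0.0161
gripper_force: 14.0
```

```bash
python3 - <<'E'
from h import *
s=st(); d=s['ee_pos']+.004*N-H; print('ang',np.arctan2(d@N,-d@Y))
E
```

```text
26.75 [ 0.5869 -0.3453  0.0798] [-0.88  0.65  1.6   0.91  0.68 -1.61] F [-21.1   0.6  10.1] 0.016126575821699334 13.992759338580072
ang -0.021877800948129245
```

Request:
jog_arm([
  [0, 0, 0, 0, 0, 0, 0],
  [0, 0, 0, 0, 0, 0, 0],
  [0, 0, 0, 0, 0, 0, 0],
  [0, 0, -0.03, 0, 0, 0, 0],
  [0, 0, -0.07, 0, 0, 0, 0],
  [0, 0, -0.12, 0, 0, 0, 0],
  [0, 0, -0.17, 0, 0, 0, 0],
  [0, 0, -0.2, 0, 0, 0, 0],
  [0, 0, -0.2, 0, 0, 0, 0],
  [0, 0, -0.2, 0, 0, 0, 0],
])

```text
time_s: 28.0
ee_pos: [0.5134, -0.348, 0.175]
eef_rot: [0.65, 0.687, 0.236, 0.224]
contact_force: [0.5, -0.4, -0.4]
grip_width: 0.0442
gripper_force: 0.0
```

```bash
python3 - <<'E'
from h import *
st(); g=grab('wrist','w6'); f=grab('top','t6'); sc=grab('scene','s6')
print([proj(g,grip(a,.159)).round(1) for a in (0,.08)],[proj(sc,grip(a,.159)).round(1) for a in (0,.08)])
C=np.zeros((600,800,3),np.uint8); C[:300,:400]=cv2.resize(g['pixels'],(400,300)); C[:300,400:]=cv2.resize(f['pixels'],(400,300)); C[300:,:400]=cv2.resize(sc['pixels'],(400,300)); C[300:,400:]=cv2.resize(sc['pixels'][190:310,160:320],(400,300)); cv2.imwrite('pics/c6.png',C)
E
```

```text
28.0 [ 0.5134 -0.348   0.175 ] [-1.    0.42  1.7   0.8   0.84 -1.55] F [ 0.5 -0.4 -0.4] 0.0441634795074911 0.0
[array([280.2, 248.1]), array([280.2, 253. ])] [array([178.3, 263.1]), array([175.5, 258.2])]
```

View pics/c6.png

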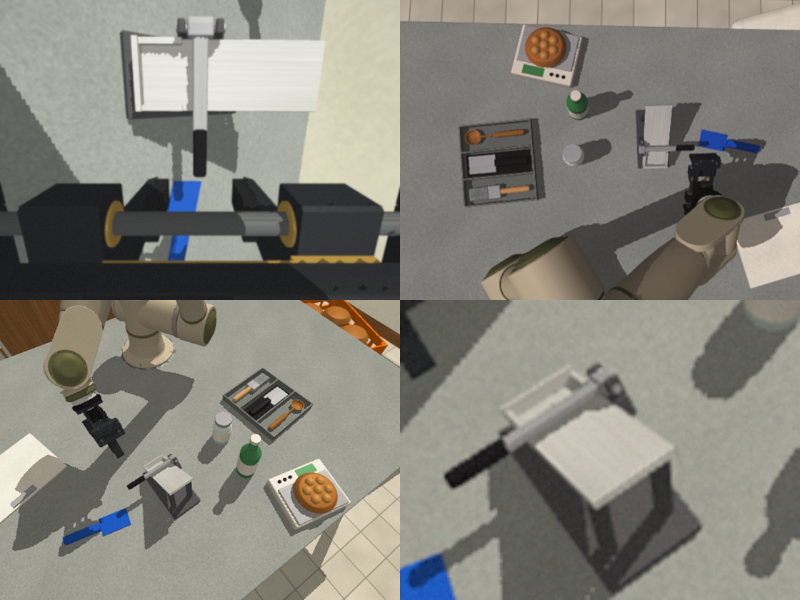

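The lever is shut: its grip end is at about (180,261) in the scene view, against (178,263) computed for 0 rad. The spatula is in the tray, the other objects are in place and the arm is clear.

```bash
python3 -c "
from bench import arm
print(arm.finish_job())"
```

```text
the job is handed in; nothing more can be done
None
```

The spatula lies flat on the mat, blade towards the bristles and bowl. The lever is shut, the brush, spoon, jar and bottle look undisturbed, and the job was handed in at about 28 s; no verdict was returned.

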